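# Lock the carton stop on the packing bench

### The arm

A 7-joint arm with a two-finger parallel gripper is mounted at the origin on the work surface. World frame = base frame: x ahead of the robot, y to its left, z up, the work surface at z = 0. Lengths are in m, angles in degrees, forces in N, time in s.
With the tool pointing down it reaches from about 0.35 to 0.775 m from the base axis. Payload 3.1 kg.
Tool frame: the origin (TCP) lies on the centre line of the jaws, within the pads' length; the fingertips stand 17 mm ahead of it and the grasp point (between the pads) lies 2 mm behind it (robot.tip_reach is the distance from the TCP to the fingertips, in m); z points along the fingers, y is the direction in which the jaws open and shut (so a half turn about z gives the same grasp; the last joint's range is limited). The gripper opens to 85 mm and grips with 20 to 120 N. Pads are 22 mm wide; open, the fingers measure 114 mm over their backs; the gripper's body (76 mm by 85 mm) begins 54 mm behind the grasp point. The pads swing forward as they close: fully open they stand 13 mm farther back than shut.
Start: joints at [-76.645, 17.813, 0.802, 86.603, -0.252, 75.585, -1.558], TCP at [0.149, 0.529, 0.248] pointing down, gripper open.
Joint ranges: [-154.91, 154.91], [-16.99, 109.72], [-72.82, 74.43], [7.12, 147.25], [-82.49, 262.49], [11.32, 116.49], [-174.64, 174.64]. Speed limits (degrees/s): [159.86, 159.86, 180, 180, 180, 180, 180].

### API

Orientations are given as [roll, pitch, yaw] about the fixed x, y, z axes, in that order (R = Rz(yaw) Ry(pitch) Rx(roll)).
In Python, from station import robot, fingers, vision, workorder, recognise gives the robot as it stands. Calls block until the motion is done:
- robot.move_to(position, orientation): joint-space move of the TCP to a pose.
- robot.line_to(position, orientation=None, velocity=0.15, f_stop=None): straight line of the TCP; orientation=None keeps the orientation; velocity is the mean speed in m/s. With f_stop (N) it stops when the force on the tool has changed by that much, and returns True; else False.
- robot.move_j(angles): joint-space move.
- fingers.gripper_to(opening, force=None): opening from 0.0 (shut) to 1.0 (fully open); force is the grip in N (None keeps the last); returns when the fingers have stopped.
- robot.pause(seconds).
- robot.inverse_kinematics(position, orientation): joint angles nearest the present ones, or None.
- vision.grab_frame(name): name is "scene" or "side" or "wrist"; returns the picture (400x640x3 uint8, red, green, blue); there is no depth.
- vision.calibration(name): a dict with "mtx" (3x3 intrinsics, pixels), "extrinsics" (4x4, takes a point from world to camera coordinates); the wrist camera has in their place "T_tool_cam" (4x4, takes a point from camera to tool coordinates, whose origin is the TCP and whose axes are the flange's). Camera axes: x right, y up, looking along -z (the intrinsics and any distortion apply to the point x, -y, -z); pixel columns grow to the right and rows downward; lengths in m; the calibration is good to about 2 mm. A picture is of the moment at which its call begins: read the wrist's pose just before it. calibration takes no time and is no camera call.
A pose or a line that the arm cannot do raises robot.PlanningError and nothing moves.
- workorder.close_job(): hands the job in, once; it reports no verdict.
Trained networks look in the newest picture that a camera, given by its name, has taken for a name from the list of things; names that differ only in an ending like _2 or _b are one class to them, and where a whole thing is asked for, a point or a joint stands for the part that bears it (a point fixed in the world has none). Each returns a list of dicts, best first, with "p" (0 to 1); they miss things now and then, are a little off and sometimes report something else, mostly with a low value. They report only what shows in the picture. A call takes as long as a camera call. They do not tell look-alikes from the thing itself.
- recognise(label, camera): "rect" ([centre column, centre row, width, height] in pixels, round what is visible of it).
Readings, each from a call of its own:
- robot.current_time_s(): time.
- robot.current_joint_positions(): joint angles.
- robot.current_dq(): joint speeds.
- robot.current_joint_torque(): joint torques, N m.
- robot.current_tool_pos(): TCP position.
- robot.current_eef_rot(): TCP orientation.
- robot.current_contact_force(): force on the tool from outside, world axes, zero at the start.
- robot.current_torque(): the same for the moment, N m.
- robot.current_finger_gap(): opening from 0.0 (shut) to 1.0 (fully open).
Only numpy, scipy, OpenCV 4.12 (cv2) and the standard library are available. Lean on these libraries where they do the work, as an engineer would, in place of code of your own. Each camera call takes 0.05 s, during which the arm holds its last target. There are 200 camera calls.

### The job

On the carton squaring jig, push the sliding stop along from behind until the carton is snug between it and the end fence, then lock the stop: push the wings of its wing nut round clockwise (seen from above), stroke after stroke with a fingertip, until the nut is fully tight. Only push: do not pinch the wing nut, do not reach fingers in front of the stop, do not lift the carton, leave the other things on the bench where they are, and finish with the stop still snug.

Things in the scene. Friction and masses are not known exactly. Their poses are not given: they have to be found in the camera images.
- jig: carton squaring jig fixed to the bench: flat aluminium bed 130 (x) x 360 (y) x 12 mm, 80 mm tall end fence across its +y end (inner face at y = +170 mm). Origin: centre of the bed's underside, on the bench; y runs along the slide towards the fence, z up
- stop (a joint): how far the sliding stop has been pushed along the jig's +y, in m. Its wing nut's axis lies on the jig's centre line at jig y = -0.100 + this value. It starts between 0 and 0.06; 0.100 is where the carton is snug between stop and fence (up to 4 mm short will do); its own end of travel is at 0.112. It stays where it is left and needs about 6 N to slide (2 to 4 N more once it pushes the carton)
- stop_back (a point): middle of the vertical rear face of the stop, the place to push from: face 100 mm wide, from 12 to 30 mm above the bench (the bed below it is 12 mm high), 62 mm behind the nut's axis. Moves with the stop; its y axis = the pushing direction. The stop is a steel block 100 mm wide and 106 mm long, with an upright at its front
- stop_flange (a point): middle of the rear edge of the flange that is turned back from the top of the stop's upright over the wings: 22 mm ahead (+y) of the nut's axis, 100 mm wide, its metal from 73 to 79 mm above the bench. A fingertip pushing the wings can therefore sweep round the rear and both sides of the nut, but not through the front
- stop_front (a point): middle of the stop's front face, which meets the carton, 50 mm ahead (+y) of the nut's axis
- stop_face: rubber facing on the stop's front, 100 x 3 x 58 mm, between stop and carton: fingers keep off it. Origin: on the nut's axis, 12 mm above the bench
- wingnut (a joint): how far the wing nut has been turned clockwise seen from above, in rad: starts between 0 and 3, fully tight against a hard stop at 8.0. It turns easily (0.035 N m, about 1.4 N at a wing) and stays where it is left; it sinks 6 mm a turn, its underside from 41 mm to 33 mm above the bench
- nut_axis (a point): on the wing nut's axis at about mid height of the wings, 16 mm above its underside: 57 mm above the bench when loosest, 49 mm when tight. Black wing nut, 72 mm over its two opposite wings; each reaches from 5 to 36 mm from the axis, is 10 mm thick, from 10 mm below this point to 11 mm above it; hub 18 mm across below them; brass stud 8 mm thick in the middle, its top 64 mm above the bench
- wing_tip (a point): the end of one wing, 36 mm from the nut's axis at the height of point nut_axis; its x axis points outwards along the wing. The other wing is opposite
- wing_push: the faces of the two wings that are pushed to turn the nut clockwise (tightening). Origin: on the nut's axis, at its underside
- wing_back: the opposite faces of the two wings. A pinched wing is touched on both kinds of face at once. Origin: on the nut's axis, at its underside
- carton: cardboard carton 100 (x) x 120 (y) x 65 mm, about 0.45 kg, standing on the jig's bed between stop and fence, 5 to 25 mm short of the fence at the start. Origin: centre of its underside, 12 mm above the bench; snug, it lies at jig y = +110 mm
- small_box: bystander: small carton 70 x 90 x 50 mm beside the jig on the robot's side. Origin: centre of its underside
- tape_roll: bystander: empty tape core, ring 90 mm across, 45 mm high, beyond the jig. Origin: centre of its underside
- stamp: bystander: rubber stamp, 50 x 30 mm, 58 mm high, beyond the jig. Origin: centre of its underside
- marker: bystander: marker pen 132 mm long, 17 mm thick, lying on the robot's side of the jig. Origin: underside, 16 mm from its middle
- mug: bystander: white mug 80 mm across, 90 mm high, on the left. Origin: centre of its underside
- glue: bystander: white bottle 56 mm across, 130 mm high, on the left. Origin: centre of its underside
There are look-alikes about, which are no part of the job. Leave any blue or red look-alike of the carton alone.

How it is judged:
By the outcome, as a careful person would: the job done as asked, in the order asked, and still so for the second after the job is handed in, with the robot touching nothing.
It also fails if it takes over 62 s, if anything falls off the work surface, if the arm or the gripper's body presses on something with over 40 N, if the wrist force passes 120 N, or if a joint passes its speed limit or range.

## Working session

There is one attempt and no reset: what is moved stays moved. The work goes in short steps, each a Python script; the robot and the scene stay as the last script left them, time stands still between calls to the robot, and variables do not carry over. Pictures are saved under pics/ and viewed, about 8 in all and at most 12, crops included, and the job is handed in when it is done.

```bash
mkdir -p pics; ls
python3 - <<'E'
from station import robot, fingers, vision, workorder, recognise
import cv2, numpy as np
for c in ["scene","side"]:
    im=vision.grab_frame(c); cv2.imwrite(f"pics/{c}0.png",im[:,:,::-1])
    k=vision.calibration(c); print(c,{a:(np.round(b,4).tolist() if not isinstance(b,str) else b) for a,b in k.items()})
    for l in ["jig","stop","wingnut","carton","small_box","wing_tip","marker","stop_back","stop_flange","nut_axis"]:
        try: r=recognise(l,c)
        except Exception as e: print(l,e); continue
        print(l,[(np.round(d["rect"]).astype(int).tolist(),round(d["p"],2)) for d in r[:3]])
print(robot.current_time_s(), robot.current_eef_rot(), robot.tip_reach)
k=vision.calibration("wrist");print(k)
E
```

```text
pics
scene {'mtx': [[428.4446, 0.0, 314.3737], [0.0, 428.4446, 203.6001], [0.0, 0.0, 1.0]], 'extrinsics': [[0.8318, 0.555, -0.0007, -0.4344], [-0.4688, 0.7034, 0.5343, 0.1259], [0.297, -0.4441, 0.8453, -1.1579], [0.0, 0.0, 0.0, 1.0]]}
jig [([335, 236, 125, 151], 0.67)]
stop [([317, 258, 68, 65], 0.55)]
wingnut [([314, 258, 66, 69], 0.62), ([315, 254, 9, 31], 0.56)]
carton [([326, 367, 71, 59], 0.87), ([282, 131, 52, 52], 0.82), ([361, 199, 63, 72], 0.72)]
small_box [([320, 174, 41, 42], 0.75), ([362, 200, 61, 68], 0.75)]
wing_tip [([313, 252, 6, 30], 0.65)]
marker [([290, 239, 31, 45], 0.87)]
stop_back [([317, 258, 67, 71], 0.95), ([317, 252, 11, 32], 0.42)]
stop_flange [([318, 257, 62, 70], 0.68)]
nut_axis [([318, 252, 14, 25], 0.7)]
side {'mtx': [[369.5904, 0.0, 315.3512], [0.0, 369.5904, 203.2401], [0.0, 0.0, 1.0]], 'extrinsics': [[0.8507, -0.5257, 0.0016, -0.3729], [0.3745, 0.608, 0.7, -0.2988], [-0.369, -0.5949, 0.7141, -0.7889], [0.0, 0.0, 0.0, 1.0]]}
jig [([338, 221, 108, 119], 0.71)]
stop [([354, 235, 53, 59], 0.88)]
wingnut [([352, 229, 30, 9], 0.74)]
carton [([212, 216, 61,
[... 205 characters left out ...]
55, 59], 0.62)]
stop_flange [([354, 234, 56, 58], 0.78), ([273, 208, 35, 41], 0.32)]
nut_axis [([349, 231, 28, 7], 0.57)]
1.1 [ 1.79997441e+02 -1.90890265e-04  1.64256565e+02] 0.017
{'mtx': array([[344.4008936 ,   0.        , 322.01753381],
       [  0.        , 344.4008936 , 200.13701873],
       [  0.        ,   0.        ,   1.        ]]), 'T_tool_cam': array([[-4.34071457e-04,  9.64508974e-01,  2.64049712e-01,
         6.72706306e-02],
       [ 9.99999906e-01,  4.17155436e-04,  1.20133646e-04,
         4.45680662e-04],
       [ 5.72020690e-06,  2.64049740e-01, -9.64509064e-01,
        -1.25217070e-01],
       [ 0.00000000e+00,  0.00000000e+00,  0.00000000e+00,
         1.00000000e+00]])}
```

Run:
```python
import cv2,numpy as np
a=cv2.imread("pics/scene0.png"); cv2.imwrite("pics/s1.png",cv2.resize(a[130:330,220:460],None,fx=3.3,fy=3,interpolation=cv2.INTER_CUBIC)[:, :800])
b=cv2.imread("pics/side0.png"); cv2.imwrite("pics/s2.png",cv2.resize(b[140:300,220:440],None,fx=3.6,fy=3.6,interpolation=cv2.INTER_CUBIC)[:, :800])
```

```text
(no output)
```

View pics/scene0.png

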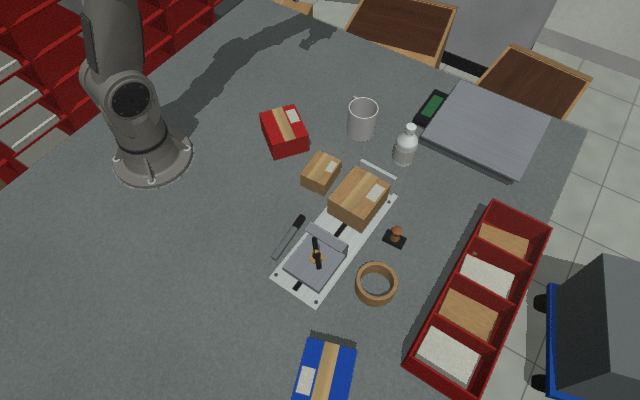

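View pics/s1.png

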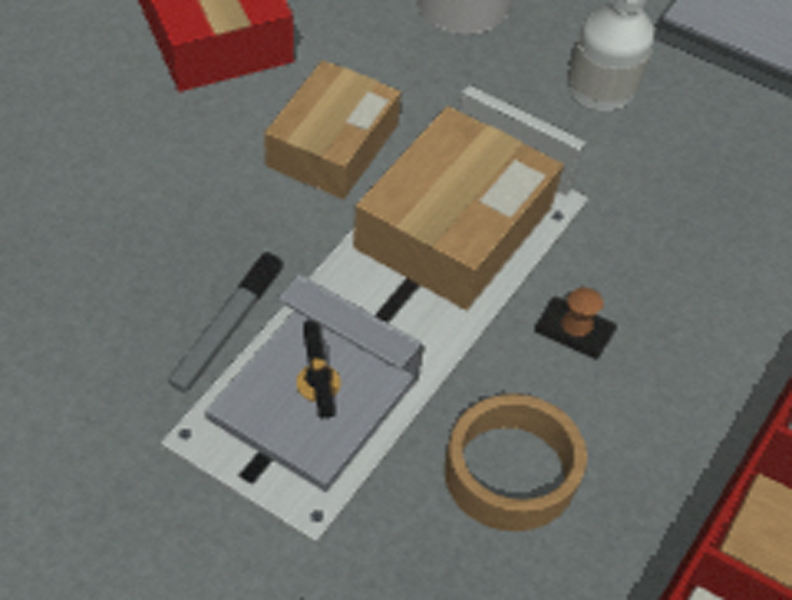

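View pics/s2.png

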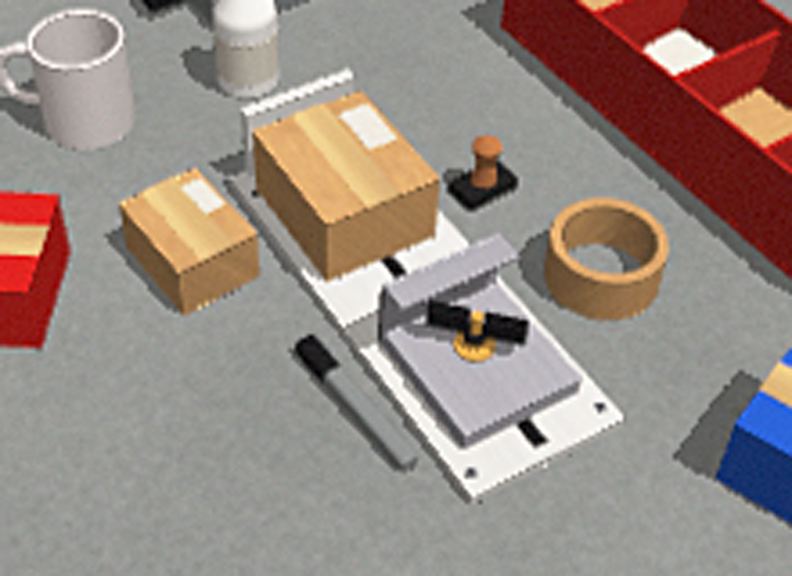

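```bash
cat > h.py <<'E'
from station import robot, fingers, vision, workorder, recognise
import cv2, numpy as np
from scipy.optimize import least_squares
def proj(c,P,E=None,mtx=None):
    if E is None: k=vision.calibration(c); E,mtx=k["extrinsics"],k["mtx"]
    q=np.asarray(P)@E[:3,:3].T+E[:3,3]; q=q*[1,-1,-1]
    q=q@np.asarray(mtx).T; return q[:,:2]/q[:,2:]
def unproj(c,uv,z,E=None,mtx=None):
    if E is None: k=vision.calibration(c); E,mtx=k["extrinsics"],k["mtx"]
    uv=np.atleast_2d(uv); d=np.c_[uv,np.ones(len(uv))]@np.linalg.inv(mtx).T*[1,-1,-1]
    R=E[:3,:3]; o=-R.T@E[:3,3]; d=d@R; return o+d*((z-o[2])/d[:,2])[:,None]
E
python3 - <<'E'
from h import *
A=lambda p:np.array(p)/[3.3,3]+[220,130]
B=lambda p:np.array(p)/3.6+[220,140]
cs=A([(163,442),(317,540),(587,195)]); cb=B([(470,502),(622,415)])
ss=A([(207,415),(327,488)]); sb=B([(468,445),(580,380)])
J=[[-.065,-.18,.012],[.065,-.18,.012],[.065,.18,.012]]
def W(p,pts):
    c,s=np.cos(p[2]),np.sin(p[2]); pts=np.array(pts,float)
    return np.c_[p[0]+c*pts[:,0]-s*pts[:,1],p[1]+s*pts[:,0]+c*pts[:,1],pts[:,2]]
def res(p):
    S=[[-.05,-.162+p[3],.03],[.05,-.162+p[3],.03]]
    return np.concatenate([(proj("scene",W(p,J))-cs).ravel(),(proj("side",W(p,J[:2]))-cb).ravel(),
     (proj("scene",W(p,S))-ss).ravel(),(proj("side",W(p,S))-sb).ravel()])
u=unproj("scene",cs,.012); print(u)
d=u[2]-u[1]; p0=[*((u[0]+u[2])/2)[:2],np.arctan2(-d[0],d[1]),.03]
r=least_squares(res,p0); p=r.x; print(p,np.degrees(p[2]),np.round(r.fun,1))
for c,w in(("scene",A([(312,325),(325,412)])),("side",B([(430,312),(527,330)]))):
    w=unproj(c,w,.06); dd=np.diff(w,axis=0)[0]; print(c,w.mean(0),np.hypot(*dd[:2]),"wing ang rel jig",np.degrees(np.arctan2(dd[1],dd[0])-p[2]))
print("axis exp",W(p,[[0,-.1+p[3],.06]]))
for c in("scene","side"): print(proj(c,W(p,[[0,-.1+p[3],.06]])))
# others
R=lambda q:(np.array(q)[:2]-p[:2])@np.array([[np.cos(p[2]),-np.sin(p[2])],[np.sin(p[2]),np.cos(p[2])]])
for n,q in(("marker",[(282,253),(170,388)]),("tape",[(515,500)]),("stamp",[(575,335)]),("cartontop",[(355,205),(467,265),(562,165)])):
    for z in unproj("scene",A(q),.077 if n=="cartontop" else .01): print(n,z,R(z))
np.save("jig.npy",p)
E
```

```text
[[ 0.47293072 -0.10766708  0.012     ]
 [ 0.60126205 -0.11199462  0.012     ]
 [ 0.6088377   0.24842384  0.012     ]]
[ 0.54011283  0.0698484  -0.01784435  0.01154913] -1.0224061860824603 [-0.7  0.2  0.4 -0.1 -0.1 -0.2  0.4 -1.4  0.6  0.3 -1.3 -0.6 -0.5 -0.4
 -0.3 -1.3  1.2  0.1]
scene [ 0.53947356 -0.01754694  0.06      ] 0.07061942788599547 wing ang rel jig -48.3953803463199
side [ 0.53900684 -0.01735607  0.06      ] 0.06896765611068888 wing ang rel jig -44.51579967005962
axis exp [[ 0.53853457 -0.01858839  0.06      ]]
[[315.85612592 252.68705434]]
[[352.96791041 229.5431298 ]]
marker [0.44671149 0.07375143 0.01      ] [-0.09345611  0.00223581]
marker [ 0.44976988 -0.06903464  0.01      ] [-0.08785042 -0.14047296]
tape [ 0.69360506 -0.01376602  0.01      ] [ 0.15495976 -0.08086229]
stamp [0.66306088 0.12785295 0.01      ] [0.12189347 0.06018912]
cartontop [0.48864391 0.10557168 0.077     ] [-0.05209815  0.03479921]
cartontop [0.58139764 0.10279976 0.077     ] [0.04069027 0.03368277]
cartontop [0.5918607  0.21961067 0.077     ] [0.04906736 0.15066178]
```

```bash
cat >> h.py <<'E'
JP=np.load("jig.npy"); YD=np.degrees(JP[2])
def W(x,y,z):
    c,s=np.cos(JP[2]),np.sin(JP[2]); return np.array([JP[0]+c*x-s*y,JP[1]+s*x+c*y,z])
def toJ(P):
    c,s=np.cos(JP[2]),np.sin(JP[2]); d=np.array(P)[:2]-JP[:2]; return np.array([c*d[0]+s*d[1],-s*d[0]+c*d[1]])
E
python3 - <<'E'
from h import *
for psi in (90,-90): print("push",psi,[np.round(robot.inverse_kinematics(W(0,y,z),[180,0,psi+YD]),0).tolist() if robot.inverse_kinematics(W(0,y,z),[180,0,psi+YD]) is not None else None for y,z in((-.2,.15),(-.2,.034),(-.07,.034))])
for psi in range(-300,91,30):
    q=robot.inverse_kinematics(W(0,0,.06),[180,0,psi+YD]); print(psi,None if q is None else np.round(q,0).tolist())
E
```

```text
push 90 [[-32.0, 35.0, 65.0, 96.0, -33.0, 70.0, 40.0], [-27.0, 43.0, 58.0, 103.0, -42.0, 59.0, 46.0], [-29.0, 33.0, 37.0, 104.0, -25.0, 51.0, 19.0]]
push -90 [[-31.0, 35.0, 65.0, 96.0, -33.0, 70.0, -140.0], [-30.0, 47.0, 64.0, 103.0, -48.0, 63.0, -130.0], [-45.0, 46.0, 64.0, 105.0, -47.0, 61.0, -143.0]]
-300 [-38.0, 32.0, 39.0, 102.0, -24.0, 54.0, -19.0]
-270 [-36.0, 31.0, 37.0, 102.0, -23.0, 54.0, 10.0]
-240 [-35.0, 31.0, 35.0, 102.0, -21.0, 53.0, 38.0]
-210 [-31.0, 30.0, 30.0, 102.0, -18.0, 53.0, 65.0]
-180 [-28.0, 29.0, 26.0, 102.0, -16.0, 52.0, 93.0]
-150 [-26.0, 29.0, 23.0, 102.0, -14.0, 52.0, 121.0]
-120 [-21.0, 28.0, 16.0, 102.0, -9.0, 52.0, 148.0]
-90 [32.0, 43.0, -62.0, 100.0, 42.0, 64.0, 136.0]
-60 [-52.0, 43.0, 64.0, 103.0, -44.0, 63.0, -123.0]
-30 [-52.0, 43.0, 64.0, 103.0, -44.0, 63.0, -93.0]
0 [-38.0, 32.0, 40.0, 102.0, -25.0, 55.0, -79.0]
30 [-39.0, 32.0, 41.0, 102.0, -25.0, 55.0, -48.0]
60 [-38.0, 32.0, 39.0, 102.0, -24.0, 54.0, -19.0]
90 [-36.0, 31.0, 37.0, 102.0, -23.0, 54.0, 10.0]
```

Run:
```python
from h import *
o=[180,0,90+YD]
robot.move_to(W(0,-.20,.16),o); fingers.gripper_to(0.0)
robot.line_to(W(0,-.20,.035),o,velocity=.15)
print(robot.current_time_s(),robot.current_contact_force(),toJ(robot.current_tool_pos()))
h=robot.line_to(W(0,-.12,.035),o,velocity=.04,f_stop=3)
p=robot.current_tool_pos();print(h,robot.current_time_s(),robot.current_contact_force(),toJ(p),p[2])
```

```text
5.5667 [-0.82036744  0.42743254  0.07917776] [ 0.0007902 -0.2005193]
True 6.6917 [-0.58454851 -0.440927   -0.13690279] [-0.00027408 -0.15751585] 0.03450578113823084
```

Run:
```python
from h import *
o=[180,0,90+YD]
for y,v,f in((-.13,.03,14),(-.085,.04,14),(-.060,.015,13)):
    h=robot.line_to(W(0,y,.035),o,velocity=v,f_stop=f)
    p=robot.current_tool_pos();print(h,robot.current_time_s(),np.round(robot.current_contact_force(),2),toJ(p),p[2])
    if h: break
im=vision.grab_frame("scene"); cv2.imwrite("pics/s3.png",cv2.resize(im[130:330,220:460,::-1],None,fx=3.3,fy=3,interpolation=cv2.INTER_CUBIC))
```

```text
False 7.7833 [-0.31 -5.43 -3.23] [-0.00090544 -0.13316174] 0.03447750580521371
False 9.0583 [ 1.73 -5.97 -3.56] [-0.00054567 -0.08889875] 0.03454219712000491
True 10.5417 [ 0.47 -0.94  0.64] [-0.00090096 -0.07346057] 0.03429476408218146
```

View pics/s3.png

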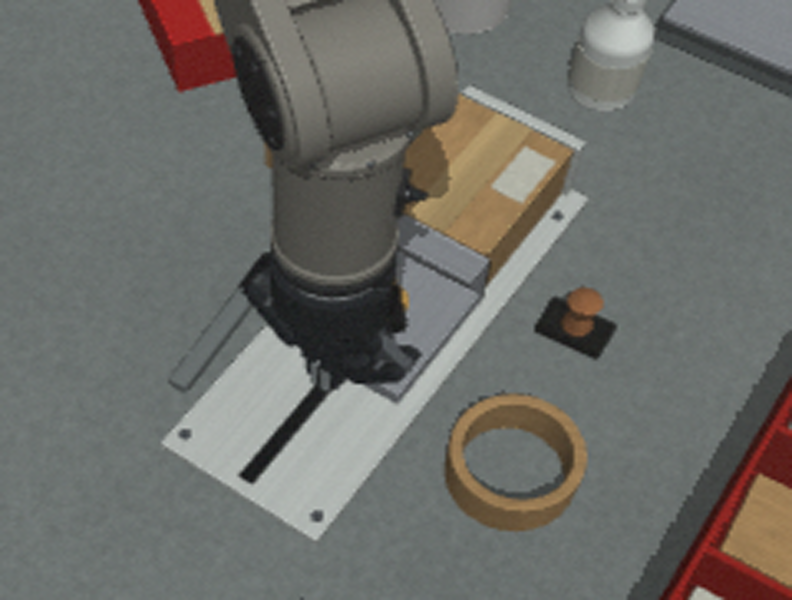

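Run:
```python
from h import *
o=[180,0,90+YD]
h=robot.line_to(W(0,-.060,.035),o,velocity=.015,f_stop=18)
p=robot.current_tool_pos();print(h,robot.current_time_s(),np.round(robot.current_contact_force(),2),toJ(p),p[2])
robot.line_to(W(0,-.10,.035),o,velocity=.15)
robot.line_to(W(0,-.10,.17),o,velocity=.2)
p=np.array(robot.current_tool_pos()); e=robot.current_eef_rot()
im=vision.grab_frame("wrist"); cv2.imwrite("pics/w1.png",im[:,:,::-1])
from scipy.spatial.transform import Rotation as R
T=np.eye(4);T[:3,:3]=R.from_euler("xyz",e,degrees=True).as_matrix();T[:3,3]=p
k=vision.calibration("wrist"); E=np.linalg.inv(T@k["T_tool_cam"]); np.savez("w1.npz",E=E,mtx=k["mtx"])
print(robot.current_time_s())
for s in(.09,.1):
  print(s,proj(None,np.array([W(0,-.1+s,.064),W(-.05,-.162+s,.03),W(.05,-.162+s,.03),W(-.05,-.078+s,.079),W(.05,-.078+s,.079)]),E,k["mtx"]).round(0).tolist())
```

```text
True 11.2333 [ 1.31 -1.12 -0.11] [-0.0014307  -0.07341735] 0.03388037174717536
12.4333
0.09 [[324.0, 70.0], [259.0, 160.0], [389.0, 160.0], [237.0, 27.0], [412.0, 26.0]]
0.1 [[324.0, 53.0], [259.0, 147.0], [390.0, 147.0], [236.0, 7.0], [414.0, 7.0]]
```

View pics/w1.png

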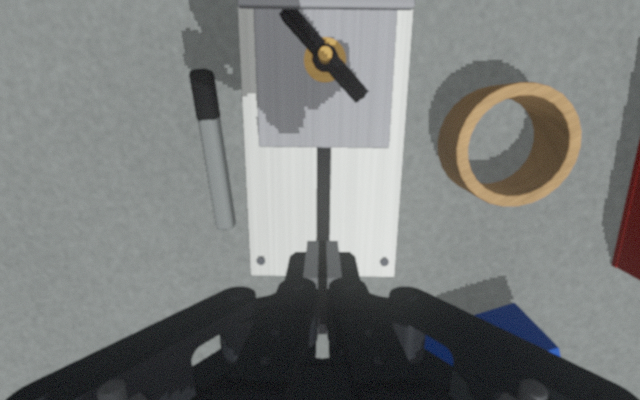

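```bash
cat >> h.py <<'E'
from scipy.spatial.transform import Rotation as Rot
Z=.065
def ud(a): a=np.radians(a); return np.array([np.cos(a),np.sin(a)]),np.array([-np.sin(a),np.cos(a)])
def pose(a,r,off,z=Z):
    u,n=ud(a); q=r*u+off*n; return W(q[0],q[1],z),[180,0,(a+270+YD+180)%360-180]
def st(tag,h=None):
    p=robot.current_tool_pos(); print(tag,h,round(robot.current_time_s(),2),"F",np.round(robot.current_contact_force(),1),"J",np.round(toJ(p)*1e3,1),round(p[2]*1e3,1))
def insert(a,gap=5,r=31):
    robot.move_to(*pose(a,r,16+gap,.12)); h=robot.line_to(*pose(a,r,16+gap),velocity=.12,f_stop=8); st("ins",h); return h
def stroke(a0,a1,f=6,v=.04,step=12,r0=31,r1=20,A0=-40,A1=-215):
    n=max(1,int(np.ceil((a0-a1)/step)))
    for a in np.linspace(a0,a1,n+1)[1:]:
        r=np.interp(-a,[-A0,-A1],[r0,r1]); h=robot.line_to(*pose(a,r,16),velocity=v,f_stop=f); st(round(a),h)
        if h: break
    return a,r,h
def retreat(a,r):
    robot.line_to(*pose(a,r,20),velocity=.1); robot.line_to(*pose(a,r,20,.12),velocity=.2)
def look(name):
    p=np.array(robot.current_tool_pos()); e=robot.current_eef_rot(); im=vision.grab_frame("wrist"); cv2.imwrite(f"pics/{name}.png",im[:,:,::-1])
    T=np.eye(4);T[:3,:3]=Rot.from_euler("xyz",e,degrees=True).as_matrix();T[:3,3]=p
    k=vision.calibration("wrist"); E=np.linalg.inv(T@k["T_tool_cam"]); np.savez(name+".npz",E=E,mtx=k["mtx"]); return im,E,k["mtx"]
E
python3 - <<'E'
from h import *
d=np.load("w1.npz")
w=unproj(None,[(288,14),(362,97)],.06,d["E"],d["mtx"]); w=np.array([toJ(x) for x in w]); dd=w[1]-w[0]; a0=np.degrees(np.arctan2(dd[1],dd[0])); print(w,np.hypot(*dd),a0)
assert not insert(a0)
a,r,h=stroke(a0+4,-215,f=8)
retreat(a,r); st("end")
E
```

```text
[[-0.02240404  0.02284602]
 [ 0.02454769 -0.02597849]] 0.0677369786183336 -46.120205589615686Traceback (most recent call last):
  File "<stdin>", line 4, in <module>
  File "h.py", line 25, in insert
    robot.move_to(*pose(a,r,16+gap,.12)); h=robot.line_to(*pose(a,r,16+gap),velocity=.12,f_stop=8); st("ins",h); return h
    ~~~~~~~~~~~~~^^^^^^^^^^^^^^^^^^^^^^^
station.PlanningError: the arm cannot take that pose within its joint ranges
```

Run:
```python
from h import *
print(np.round(robot.current_joint_positions(),0))
for a in (-46,-80,-120,-160,-215):
  for z in (.12,.065):
    P,o=pose(a,28,18,z); out=[]
    for dy in (0,180):
        q=robot.inverse_kinematics(P,[180,0,o[2]+dy]); out.append(None if q is None else np.round(q).astype(int).tolist())
    print(a,z,round(o[2]),out)
```

```text
[-44.  32.  66.  97. -31.  71.  28.]
-46 0.12 -137 [None, None]
-46 0.065 -137 [None, None]
-80 0.12 -171 [None, None]
-80 0.065 -171 [None, None]
-120 0.12 149 [None, None]
-120 0.065 149 [None, None]
-160 0.12 109 [None, None]
-160 0.065 109 [None, None]
-215 0.12 54 [None, None]
-215 0.065 54 [None, None]
```

```bash
sed -i 's/q=r\*u+off\*n;/q=(r*u+off*n)*1e-3;/' h.py
python3 - <<'E'
from h import *
for a in (-46,-80,-120,-160,-215):
    for z in (.12,.065):
        P,o=pose(a,28,18,z); q=robot.inverse_kinematics(P,o); print(a,z,None if q is None else np.round(q).astype(int).tolist())
a0=-46
P,o=pose(a0,31,21,.12); robot.move_to(P,o); st("hover"); print(np.round(robot.current_joint_positions()))
assert not insert(a0)
a,r,h=stroke(a0+4,-215,f=8)
retreat(a,r); st("end")
E
```

```text
-46 0.12 [-29, 29, 29, 94, -15, 62, 138]
-46 0.065 [-27, 32, 27, 97, -17, 55, 139]
-80 0.12 [-33, 29, 38, 96, -20, 62, 109]
-80 0.065 [-31, 33, 35, 99, -22, 56, 111]
-120 0.12 [-41, 29, 49, 100, -25, 62, 75]
-120 0.065 [-38, 33, 45, 103, -28, 56, 78]
-160 0.12 [-50, 31, 60, 103, -30, 63, 40]
-160 0.065 [-47, 35, 56, 106, -34, 58, 43]
-215 0.12 [-60, 38, 73, 105, -39, 68, -10]
-215 0.065 [-57, 41, 68, 108, -44, 63, -7]
hover None 14.11 F [-0.7  0.2  0.2] J [36.4 -8.2] 119.7
[-28.  29.  29.  93. -16.  62. 138.]
ins False 14.97 F [ 0.2  0.3 -0.4] J [37.  -7.8] 65.3
-54 False 15.34 F [0.7 0.4 0.5] J [ 31.5 -14.7] 66.0
-65 False 15.69 F [-0.  -0.4  0. ] J [ 27.2 -19.7] 65.3
-77 False 16.04 F [-0.3 -0.6 -0.3] J [ 22.4 -24. ] 65.1
-88 False 16.39 F [-0.1 -0.3  0.8] J [ 17.  -27.3] 65.0
-100 False 16.74 F [ 0.3 -0.5 -0.5] J [ 11.3 -29.5] 65.0
-111 False 17.09 F [ 0.7 -1.   1.6] J [  5.4 -30.6] 65.0
-123 False 17.44 F [ 0.1 -1.3 -0.6] J [ -0.5 -30.4] 65.0
-134 False 17.79 F [-0.4 -0.4 -0.1] J [ -6.1 -29.2] 64.9
-146 False 18.14 F [-0.1 -1.6  0.7] J [-11.2 -26.9] 64.9
-157 False 18.49 F [-0.1 -1.5 -0.1] J [-15.8 -23.8] 64.9
-169 False 18.84 F [-0.6 -1.8 -1. ] J [-19.5 -20. ] 64.9
-180 False 19.19 F [-1.5 -0.4 -0.1] J [-22.4 -15.7] 64.9
-192 False 19.54 F [-0.4 -0.9 -0.7] J [-24.3 -11.1] 64.9
-203 False 19.89 F [ 0.1 -0.1 -1.3] J [-25.3  -6.4] 65.0
-215 False 20.24 F [-0.3 -1.1  0.3] J [-25.5  -1.6] 65.0
end None 20.92 F [-0.4  0.2 -1.2] J [-27.3  -4.7] 120.7
```

Run:
```python
from h import *
robot.move_to(W(0,-.09,.17),[180,0,90+YD]); st("v")
im,E,m=look("w2")
c=proj(None,np.array([W(0,0,.06)]),E,m)[0]; print(c,proj(None,np.array([W(0,-.062,.03)]),E,m)[0])
x,y=c.astype(int); y0=max(0,y-80); cv2.imwrite("pics/w2c.png",cv2.resize(im[y0:y0+160,x-100:x+100,::-1],None,fx=3,fy=3)); print(x-100,y0)
```

```text
v None 21.56 F [-0.5  0.9 -0.3] J [ -0.9 -88.9] 168.6
[324.25697624  71.22565389] [324.15865201 160.63096534]
224 0
```

View pics/w2c.png

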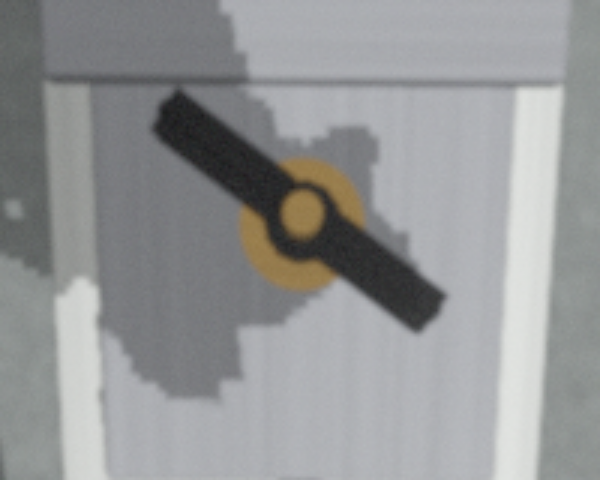

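Run:
```python
from h import *
assert not insert(-36,gap=5,r=33)
a,r,h=stroke(-33,-215,f=5,v=.04,r0=33)
print(a,r,h)
if not h: retreat(a,r); st("end")
```

```text
ins False 24.03 F [ 0.5 -0.5  0.3] J [39.4 -2.6] 65.3
-44 False 24.43 F [ 0.  -0.3  0.2] J [ 35.3 -11.4] 66.0
-56 False 24.78 F [-0.2 -1.2 -0.3] J [ 31.4 -17. ] 65.3
-67 False 25.13 F [0.2 0.1 1.1] J [ 26.8 -22. ] 65.0
-78 False 25.48 F [ 0.5 -0.4 -0.8] J [ 21.7 -26.1] 65.0
-90 False 25.83 F [ 0.9  0.2 -0.1] J [ 16.1 -29.1] 65.0
-101 False 26.18 F [ 0.2 -0.7  0.5] J [ 10.2 -31. ] 65.0
-113 False 26.53 F [ 0.9  0.1 -1.2] J [  4.2 -31.6] 65.0
-124 False 26.88 F [ 0.2 -0.7 -0.1] J [ -1.7 -31.2] 65.0
-135 False 27.23 F [ 0.7 -0.7 -0.8] J [ -7.2 -29.6] 64.9
-147 False 27.58 F [-0.6 -1.   0.2] J [-12.3 -27.1] 64.9
-158 False 27.93 F [-0.6 -0.5 -0.8] J [-16.6 -23.8] 64.9
-170 False 28.28 F [-0.3 -0.9 -0.4] J [-20.1 -19.9] 64.9
-181 False 28.63 F [-0.5 -0.   0.1] J [-22.8 -15.5] 64.9
-192 False 28.98 F [-0.4 -0.4 -0. ] J [-24.5 -10.9] 64.9
-204 False 29.33 F [-0.4 -0.5 -0.3] J [-25.4  -6.3] 65.0
-215 False 29.68 F [-0.4 -0.7  0.4] J [-25.5  -1.6] 65.0
-215.0 20.0 False
end None 30.36 F [-0.6  0.1 -0.4] J [-27.3  -4.7] 120.7
```

Run:
```python
from h import *
assert not insert(-36,gap=5,r=33)
a,r,h=stroke(-33,-215,f=4,v=.03,step=8,r0=33)
print(a,r,h)
if not h: retreat(a,r); st("end")
```

```text
ins False 33.28 F [0.3 0.5 1. ] J [39.4 -2.5] 65.3
-41 False 33.7 F [-0.3 -0.1  0.1] J [35.9 -9.5] 65.8
-49 False 34.01 F [-0.2 -0.2  0.4] J [ 33.6 -13.7] 65.2
-57 False 34.32 F [0.6 0.  0.5] J [ 30.8 -17.7] 65.1
-65 False 34.62 F [ 1.  -0.  -0.1] J [ 27.7 -21.2] 65.0
-73 False 34.92 F [ 0.8 -0.2  0.2] J [ 24.3 -24.2] 64.9
-80 False 35.23 F [ 0.8 -0.1 -0.3] J [ 20.7 -26.8] 65.0
-88 False 35.52 F [ 0.6 -1.   0. ] J [ 16.8 -28.9] 65.0
-96 False 35.82 F [ 1.  -1.1  0.4] J [ 12.8 -30.3] 65.0
-104 True 36.02 F [ 3.1 -0.8  0.5] J [ 12.  -31.7] 65.4
-104.21739130434783 28.229565217391304 True
```

Run:
```python
from h import *
h=robot.line_to(*pose(-108,28.2,16),velocity=.02,f_stop=5); st("press",h)
retreat(-98,28.2); robot.move_to(W(0,-.09,.17),[180,0,90+YD]); st("v")
im,E,m=look("w3")
c=proj(None,np.array([W(0,0,.06)]),E,m)[0]; print(c,proj(None,np.array([W(0,-.062,.03),W(0,.022,.079)]),E,m))
x,y=c.astype(int); y0=max(0,y-80); cv2.imwrite("pics/w3c.png",cv2.resize(im[y0:y0+180,x-100:x+100,::-1],None,fx=3,fy=3)); print(x-100,y0)
```

```text
press True 36.24 F [ 2.  -0.1 -0.4] J [ 12.  -32.2] 65.7
v None 38.05 F [-0.2  1.3 -0.2] J [ -0.6 -89.5] 169.0
[324.01796976  70.00749341] [[323.70438377 159.52681216]
 [324.21265567  25.51317288]]
224 0
```

View pics/w3c.png

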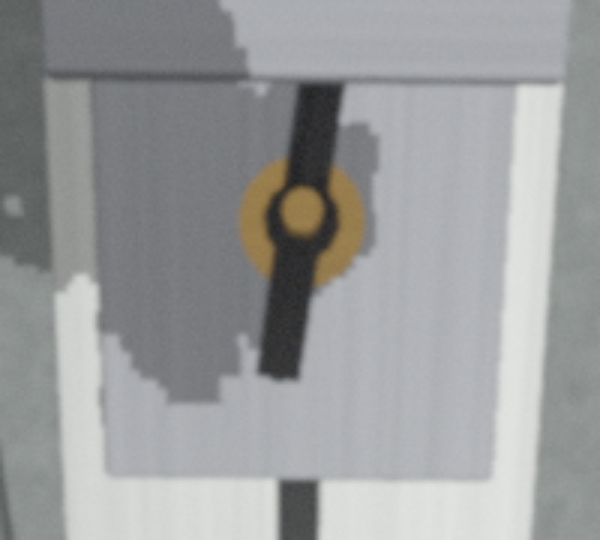

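Run:
```python
from h import *
workorder.close_job(); print(robot.current_time_s())
```

```text
the job is handed in; nothing more can be done
the job is handed in; nothing more can be done
```

I pushed the stop up against the carton, tightened the wing nut in three fingertip strokes, and handed the job in at about 38 s. The hand-in gave no verdict.

- **Stop:** I pushed it from behind with the shut fingertips until the force rose sharply. A second press at an 18 N limit did not move it further. The wrist picture before tightening and the one after both put it at about 0.100 m, within roughly 1 mm, with the carton against the fence.
- **Wing nut:** I turned it clockwise by about 412° in total, always pushing one face of a wing from the trailing side. It then stopped dead with one wing pointing almost straight back. It took two presses of about 4 to 5 N there without moving; turning it normally needs about 1.4 N. That implies a starting angle of about 0.8 rad, which is within the stated range.

Two things did not line up fully:
- **First contact:** the fingers first touched the stop about 4 mm from where I expected. The later pictures and the final force stop agreed with each other, so I did not chase it.
- **Tightness:** "fully tight" rests on the force rise, the lack of movement and the turn count. I could not read the angle directly, and I did not try a harder press.

The gripper was clear of everything at hand-in. My strokes stayed over the jig, but I did not check the other items on the bench in a final picture.

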